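# Shorten the telescopic cultivator pole by one hole

### The arm

A 6-joint arm with a two-finger parallel gripper is mounted at the origin on a cart in front of the work surface, level with it; the furniture and walls round the work are solid. World frame = base frame: x ahead of the robot, y to its left, z up, the work surface at z = 0. Lengths are in m, angles in rad, forces in N, time in s.
With the tool pointing down it reaches from about 0.35 to 0.875 m from the base axis. Payload 4.2 kg.
Tool frame: the origin (TCP) lies midway between the tips of the shut fingers; the grasp point (between the pads) lies robot.pinch_z behind it (robot.pinch_z is the distance from the TCP to the grasp point, in m); z points along the fingers, y is the line along which they close (so a half turn about z gives the same grasp; the last joint's range is limited). The gripper opens to 87 mm and grips with 3 to 60 N. Pads are 19 mm wide; open, the fingers measure 117 mm over their backs; the gripper's body (75 mm by 190 mm) begins 51 mm behind the grasp point.
Start: joints at [1.415, 0.385, 0.008, 0, -1.194, -0.259], TCP at [0.252, 0.572, 0.223] pointing down, gripper open.
Joint ranges: [-3.14, 3.14], [-1.21, 2.06], [-1.07, 1.41], [-3.16, 2.05], [-2.99, -0.16], [-3.1, 3.1]. Speed limits (rad/s): [2.79, 2.79, 3.14, 3.14, 3.14, 3.14].

### API

Orientations are given as a rotation vector (axis times angle).
In Python, from bench import robot gives the robot as it stands. The module is installed in compiled form; this text tells all that it offers.
- The arm moves only by the shell command python3 -m jog 'ROWS' [OPENING]. ROWS is JSON, a list of rows, each an object with "offset": the shift along the tool's x, y, z scaled (see below), a list of three; "roll": the turn about the tool's z scaled (see below). A call has 1 to 5 rows; each row is the pose to reach, as a shift and turn from the pose commanded when the call began, along the tool's axes at that moment, turning the shorter way round; what a row does not reach only later rows make up. The controller multiplies each number of a shift by 15 cm and each number of a turn by 180 degrees. A row lasts 1/10 s, in which the tool goes at most 50 mm and 8.59 degrees, less where a joint would pass 70% of its speed; a pose out of reach is approached as far as the arm can. A call with a number of a shift or a turn outside -1 to 1 is refused whole. A call with a gripper value outside its range is refused whole. OPENING is the opening, from 0 (shut) to 1 (fully open), set as the call begins (- or left out, the last holds). The fingers move at their own pace and stop on an object; the grip force is fixed at half the most. Time passes only in rows, so rows that repeat a pose let the fingers close. It gives the time, the measured TCP pose, the force, the opening and the grip force at its end, in the units of the state.
- robot.read_state(): the state, without advancing time (a new reading comes with each control period).
- robot.get_image(name): name is "side" or "top" or "wrist"; returns (picture, depth): 420x560x3 uint8, red, green, blue; 420x560 float32, m along the optical axis (not along the pixel's ray), 0 where there is no reading.
- robot.calibration(name): a dict with "fx", "fy", "cx", "cy" (pixels), "dist_coeffs" ([k1, k2, p1, p2, k3] as OpenCV has them; the pictures are not rectified), "R" (3x3) and "t" (3): a world point X has camera coordinates R X + t. Camera axes: x right, y down, z forward; pixel columns grow to the right and rows downward; lengths in m; the calibration is good to about 2 mm. A picture is of the moment at which its call begins: read the wrist's pose just before it. calibration takes no time and is no camera call; for the wrist camera it gives the pose at the moment of the call.
- robot.sign_off(): hands the job in; it is judged then, once.
The state is a dict: "time_s": time; "q": joint angles; "qd": joint speeds; "effort": joint torques, N m; "ee_pos": TCP position; "eef_rot": TCP orientation; "ft_force": force on the tool from outside, world axes, zero at the start; "torque": the same for the moment, N m; "opening": finger opening in m; "finger_force": force on a finger pad.
Only numpy, scipy, OpenCV 4.12 (cv2) and the standard library are available. Lean on these libraries where they do the work, as an engineer would, in place of code of your own. Each camera call takes 0.05 s, during which the arm holds its last target. There are 200 camera calls.

### The job

Shorten the telescopic pole lying in the bench rest by one hole: press the sprung button on its sliding collar, slide the collar along the thin tube towards the tined head, and let the button click fully up in the very next hole, no further. The holes are underneath and unevenly spaced, so feel for the click; be gentle, press like a light thumb, do not ram the lock against its hole, and leave the other things where they are.

Things in the scene. Friction and masses are not known exactly. Their poses are not given: they have to be found in the camera images.
- pole_rest: Fixed wooden rest (75 x 285 x 14 mm board) with the pole lying in it, axis 55 mm above the bench. Origin on the bench right below the button as found; z up; y along the pole: +y to the rubber-gripped thick tube, -y to the clamp block (y -130 to -160 mm, 77 mm high) and the three-tined head. The saddle fork at y = +85 mm is 54 mm high.
- sleeve (a joint): How far the thick tube (29 mm diameter) with its black collar has slid towards the tined head (-y of the rest) over the clamped thin tube (22 mm), m: about 0 at the start (up to 0.001), end stop at 0.097. The next hole catches it somewhere between 0.047 and 0.085 (drilled by hand, different each time). Sliding takes about 3 to 6 N; it stays where it is left.
- button (a joint): How far the button is pressed down, m: 0 = fully up, lock lug 4 mm deep in a hole; 0.007 = bottomed. Spring: 4 N to start, 8 N at 0.004 (lug just free of the hole), 11 N at 0.007, then a hard stop. Between holes the lug rides on the tube and keeps the button at 0.004 by itself; over a hole the button springs up to 0 unless held down, and the lug then stops the collar.
- button_top (a point): Middle of the top face of the button, a grey pad 18 mm across the pole and 26 mm along it, on the collar; 87 mm above the bench when up. Moves with the collar and the button.
- collar_mid (a point): Middle of the collar's flat top, 78 mm above the bench. The collar is 38 mm wide and 60 mm long along the pole. Before and behind the button stands a finger guard, 34 mm wide, top 97 mm above the bench; their inner faces are 44 mm apart (22 mm either side of the button's middle), with the sides open: shut fingers can go down onto the button there and push the collar along by a guard.
- thumb_pad: The button's grey pad; its origin lies 87 mm below its top face. Press it with no more than 25 N.
- lock_lug: Steel lug under the button, hidden in the collar, rigid with the button (same origin as the pad). It enters the lock holes from below: they are in the thin tube's underside, out of sight, 8 mm long; the lug is 5 mm long, so it has 1.5 mm of play either way along the pole. No more than 20 N between it and the tube.
- small_tin_mid (a point): Closed metal paint tin, 77 mm wide, 76 mm high, its middle. Bystander.
- tape_rule_mid (a point): Tape measure, 38 x 82 x 64 mm, its middle. Bystander.
- wide_tape_mid (a point): Roll of wide brown tape lying flat, 94 mm across, 48 mm high, its middle. Bystander.

How it is judged:
By the outcome, as a careful person would: the job done as asked, in the order asked, and still so for the second after the job is handed in, with the robot touching nothing.
It also fails if it takes over 40 s, if anything falls off the work surface, if the arm or the gripper's body presses on something with over 40 N, if the wrist force passes 120 N, or if a joint passes its speed limit or range.

## Working session

There is one attempt and no reset: what is moved stays moved. The work goes in short steps, Python scripts to look and compute and a shell command to move; the robot and the scene stay as the last step left them, time stands still between calls to the robot, and variables do not carry over. Pictures are saved under pics/ and viewed, at most 10 in all, crops included, and the job is handed in when it is done.

```bash
mkdir -p pics
python3 - <<'E'
from bench import robot
import cv2,numpy as np
s=robot.read_state();print({k:np.round(v,3).tolist() for k,v in s.items()},robot.pinch_z)
for n in("top","side"):
    im,d=robot.get_image(n);cv2.imwrite(f"pics/{n}0.png",im[:,:,::-1]);np.save(f"{n}0.npy",d)
    c=robot.calibration(n);print(n,{k:np.round(v,3).tolist() for k,v in c.items()})
E
```

```text
{'time_s': 0.0, 'q': [1.415, 0.386, 0.007, -0.0, -1.194, -0.259], 'qd': [-0.001, 0.001, -0.001, 0.001, -0.001, -0.0], 'effort': [0.0, -39.066, 18.74, 4.22, 0.011, -0.0], 'ee_pos': [0.252, 0.571, 0.221], 'eef_rot': [3.072, -0.647, -0.001], 'ft_force': [-0.708, 0.101, -0.971], 'torque': [-0.007, 0.002, -0.014], 'finger_force': 0.0, 'opening': 0.087} 0.0187
top {'fx': 451.772, 'fy': 451.772, 'cx': 279.189, 'cy': 215.852, 'dist_coeffs': [-0.137, 0.0, 0.0, 0.0, 0.0], 'R': [[-0.002, -1.0, 0.003], [-0.993, 0.002, -0.119], [0.119, -0.003, -0.993]], 't': [0.102, 0.575, 0.91]}
side {'fx': 468.614, 'fy': 468.614, 'cx': 273.063, 'cy': 207.051, 'dist_coeffs': [-0.147, 0.0, 0.0, 0.0, 0.0], 'R': [[0.997, -0.07, 0.021], [-0.01, -0.417, -0.909], [0.073, 0.906, -0.416]], 't': [-0.571, 0.136, 0.889]}
```

View pics/top0.png

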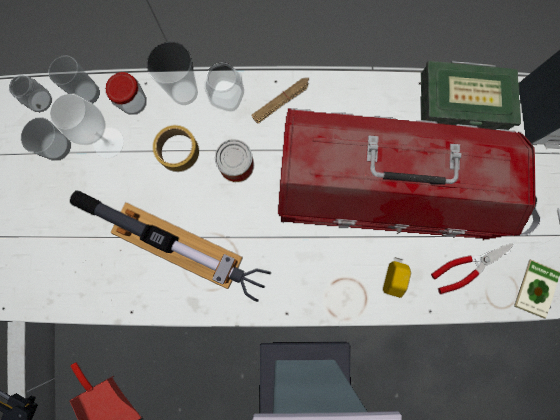

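View pics/side0.png

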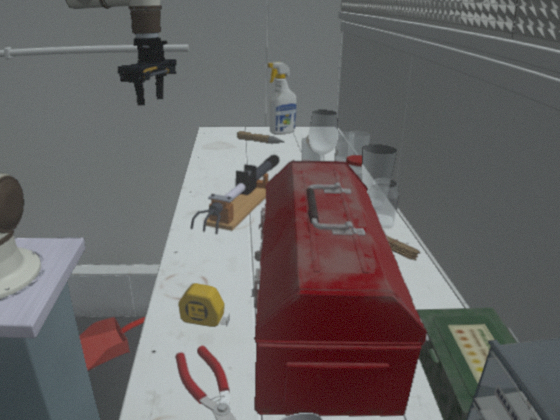

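The top view shows the pole rest, with the button at about px (157,238) and the tined head to the lower right. The side view shows the same rest at about (240,190). The tape, tin and tape rule are clear of the pole.

```bash
cat > h.py <<'E'
import cv2,numpy as np
from bench import robot
def ray(c,u,v):
    K=np.array([[c["fx"],0,c["cx"]],[0,c["fy"],c["cy"]],[0,0,1]])
    p=cv2.undistortPoints(np.array([[[u,v]]],float),K,np.array(c["dist_coeffs"]))[0,0]
    R=np.array(c["R"]);t=np.array(c["t"])
    return -R.T@t, R.T@np.array([p[0],p[1],1])
def at_z(c,u,v,z):
    o,d=ray(c,u,v);return o+d*(z-o[2])/d[2]
def deproj(c,D,u,v):
    o,d=ray(c,u,v);return o+d*D[int(round(v)),int(round(u))]
E
python3 - <<'E'
from h import *
im=cv2.imread("pics/top0.png");cv2.imwrite("pics/c1.png",cv2.resize(im[185:305,60:280],None,fx=3.6,fy=3.6,interpolation=cv2.INTER_CUBIC))
E
```

```text
(no output)
```

View pics/c1.png

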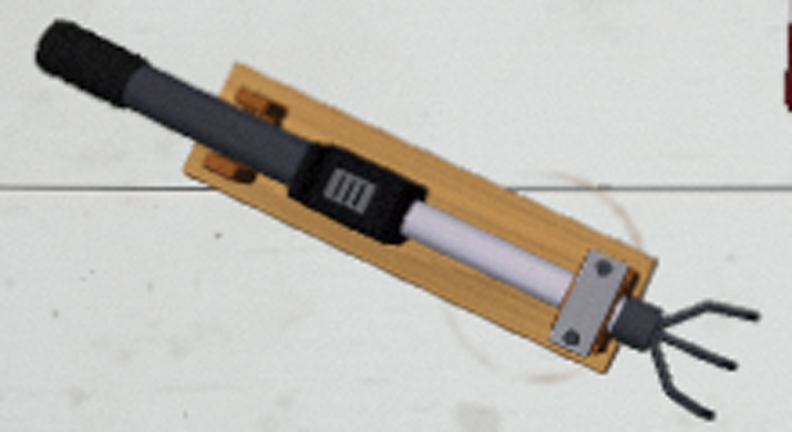

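The enlarged crop shows the button centre at (349,190), the clamp plate centre at (590,302), and the board corners at (236,63), (658,258), (606,373) and (185,173).

```bash
cat > plan.py <<'E'
from h import *
from scipy.spatial.transform import Rotation as Ro
c=robot.calibration("top");D=np.load("top0.npy")
P=lambda x,y,z:at_z(c,(x+.5)/3.6-.5+60,(y+.5)/3.6-.5+185,z)
b=P(349,190,.087);cl=P(590,302,.077)
print("button",b.round(4),"clamp",cl.round(4),"dist",np.linalg.norm((b-cl)[:2]))
C=[P(x,y,.014) for x,y in((236,63),(658,258),(606,373),(185,173))]
yv=(C[0]+C[3]-C[1]-C[2])[:2];print("len",np.linalg.norm(yv)/2,"ang board",np.degrees(np.arctan2(yv[1],yv[0])))
w=(b-cl)[:2];print("ang clamp",np.degrees(np.arctan2(w[1],w[0])), "board ctr",(sum(C)/4).round(4))
d=deproj(c,D,(349.5)/3.6-.5+60,190.5/3.6-.5+185);print("depth pt",d.round(4))
s=robot.read_state();R=Ro.from_rotvec(s["eef_rot"]).as_matrix();print(R.round(3).tolist(),s["ee_pos"])
print("tool offset to 40mm above button", (R.T@(b+[0,0,.04]-s["ee_pos"])).round(4))
E
python3 plan.py
```

```text
button [0.5259 0.344  0.087 ] clamp [0.4652 0.2113 0.077 ] dist 0.14601112344808076
len 0.28199373407660266 ang board 65.50184443804467
ang clamp 65.4218154848467 board ctr [0.5161 0.3224 0.014 ]
depth pt [0.526  0.3441 0.0868]
[[0.915, -0.403, -0.001], [-0.403, -0.915, -0.002], [0.0, 0.002, -1.0]] [0.25164285 0.57150722 0.22158154]
tool offset to 40mm above button [0.3427 0.0974 0.0948]
```

```bash
python3 -m jog '[{"offset":[0.32,0.1,0],"roll":0},{"offset":[0.64,0.2,0],"roll":0},{"offset":[0.95,0.27,0],"roll":0},{"offset":[0.95,0.27,0],"roll":0}]' 0
python3 -m jog '[{"offset":[0.32,0.1,0],"roll":0},{"offset":[0.64,0.2,0],"roll":0},{"offset":[0.95,0.27,0],"roll":0},{"offset":[0.95,0.27,0],"roll":0}]'
python3 -m jog '[{"offset":[0.2,0.06,0.2],"roll":0},{"offset":[0.385,0.11,0.4],"roll":0},{"offset":[0.385,0.11,0.5],"roll":0},{"offset":[0.385,0.11,0.5],"roll":0},{"offset":[0.385,0.11,0.5],"roll":0}]'
python3 - <<'E'
exec(open('plan.py').read())
im,_=robot.get_image("wrist");cv2.imwrite("pics/w1.png",im[:,:,::-1])
s2=robot.read_state();print(s2["time_s"],s2["opening"],s2["ft_force"])
E
```

```text
time_s: 0.5
ee_pos: [0.3692, 0.4739, 0.2222]
eef_rot: [3.07, -0.656, 0.0]
ft_force: [-0.2, 0.1, 0.5]
opening: 0.0628
finger_force: 0.0
time_s: 0.9
ee_pos: [0.4832, 0.3796, 0.2218]
eef_rot: [3.071, -0.656, -0.0]
ft_force: [-0.1, 0.4, 0.3]
opening: 0.0311
finger_force: 0.0
time_s: 1.4
ee_pos: [0.5261, 0.3452, 0.1477]
eef_rot: [3.074, -0.645, 0.0]
ft_force: [0.2, 0.3, 1.0]
opening: 0.0012
finger_force: 0.0
button [0.5259 0.344  0.087 ] clamp [0.4652 0.2113 0.077 ] dist 0.14601112344808076
len 0.28199373407660266 ang board 65.50184443804467
ang clamp 65.4218154848467 board ctr [0.5161 0.3224 0.014 ]
depth pt [0.526  0.3441 0.0868]
[[0.916, -0.402, 0.0], [-0.402, -0.916, -0.0], [0.0, 0.0, -1.0]] [0.52612312 0.34523188 0.1476923 ]
tool offset to 40mm above button [0.0003 0.0012 0.0207]
1.45 0.0006411127566815567 [-0.91554882 -0.05571081  0.35473258]
```

View pics/w1.png

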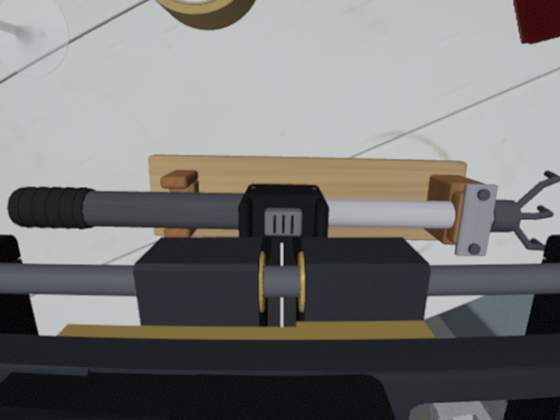

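The wrist view shows the button at about px (284,222), right under the fingers, whose gap is at column 282. The guards sit on either side of the button, so the tool is lined up and I'll descend.

```bash
python3 -m jog '[{"offset":[0,0.008,0.15],"roll":0},{"offset":[0,0.008,0.28],"roll":0},{"offset":[0,0.008,0.34],"roll":0},{"offset":[0,0.008,0.36],"roll":0},{"offset":[0,0.008,0.36],"roll":0}]'
python3 -m jog '[{"offset":[0,0,0.014],"roll":0},{"offset":[0,0,0.027],"roll":0},{"offset":[0,0,0.027],"roll":0}]'
```

```text
time_s: 1.95
ee_pos: [0.526, 0.3442, 0.0944]
eef_rot: [-3.074, 0.645, -0.001]
ft_force: [-0.1, -0.4, 0.6]
opening: 0.0005
finger_force: 0.0
time_s: 2.25
ee_pos: [0.5258, 0.3436, 0.0897]
eef_rot: [-3.074, 0.647, -0.0]
ft_force: [-0.2, 0.5, -0.5]
opening: 0.0003
finger_force: 0.0
```

```bash
python3 -m jog '[{"offset":[0,0,0.01],"roll":0},{"offset":[0,0,0.02],"roll":0},{"offset":[0,0,0.03],"roll":0},{"offset":[0,0,0.03],"roll":0}]'
python3 -m jog '[{"offset":[0,0,0.007],"roll":0},{"offset":[0,0,0.014],"roll":0},{"offset":[0,0,0.014],"roll":0}]'
```

```text
time_s: 2.65
ee_pos: [0.526, 0.3437, 0.0858]
eef_rot: [-3.074, 0.646, -0.001]
ft_force: [-1.0, 0.0, 6.0]
opening: 0.0006
finger_force: 2.7
time_s: 2.95
ee_pos: [0.526, 0.3437, 0.0841]
eef_rot: [-3.074, 0.646, -0.001]
ft_force: [-2.0, -1.2, 7.5]
opening: 0.0004
finger_force: 3.5
```

```bash
python3 -m jog '[{"offset":[0,0,0.008],"roll":0},{"offset":[0,0,0.016],"roll":0},{"offset":[0,0,0.016],"roll":0}]'
```

```text
time_s: 3.25
ee_pos: [0.5261, 0.3437, 0.0821]
eef_rot: [-3.074, 0.646, -0.002]
ft_force: [-2.5, -1.6, 9.1]
opening: 0.0006
finger_force: 4.5
```

```bash
python3 -m jog '[{"offset":[0,0,0.005],"roll":0},{"offset":[0,0.01,0.006],"roll":0},{"offset":[0,0.02,0.006],"roll":0},{"offset":[0,0.03,0.006],"roll":0},{"offset":[0,0.03,0.006],"roll":0}]'
python3 -m jog '[{"offset":[0,0.01,0],"roll":0},{"offset":[0,0.02,0],"roll":0},{"offset":[0,0.03,0],"roll":0},{"offset":[0,0.03,0],"roll":0}]'
```

```text
time_s: 3.75
ee_pos: [0.5257, 0.3424, 0.0824]
eef_rot: [-3.067, 0.643, -0.007]
ft_force: [-1.8, 3.3, 8.0]
opening: 0.0003
finger_force: 4.3
time_s: 4.15
ee_pos: [0.5238, 0.3384, 0.0824]
eef_rot: [-3.067, 0.643, -0.007]
ft_force: [-1.2, 4.9, 9.2]
opening: 0.0005
finger_force: 4.3
```

```bash
python3 -m jog '[{"offset":[0,0.01,0],"roll":0},{"offset":[0,0.02,0],"roll":0},{"offset":[0,0.03,0],"roll":0},{"offset":[0,0.03,0],"roll":0}]'
python3 -m jog '[{"offset":[0,0.01,0],"roll":0},{"offset":[0,0.02,0],"roll":0},{"offset":[0,0.03,0],"roll":0},{"offset":[0,0.03,0],"roll":0}]'
```

```text
time_s: 4.55
ee_pos: [0.5219, 0.3343, 0.0823]
eef_rot: [-3.067, 0.643, -0.007]
ft_force: [-2.2, 4.8, 8.5]
opening: 0.0005
finger_force: 4.4
time_s: 4.95
ee_pos: [0.52, 0.3301, 0.0823]
eef_rot: [-3.068, 0.643, -0.006]
ft_force: [-4.4, 4.7, 9.1]
opening: 0.0006
finger_force: 4.4
```

Run:
```python
from h import *
im,_=robot.get_image("top");cv2.imwrite("pics/t2.png",cv2.resize(im[185:305,60:280,::-1],None,fx=3.6,fy=3.6,interpolation=cv2.INTER_CUBIC))
```

```text
(no output)
```

View pics/t2.png

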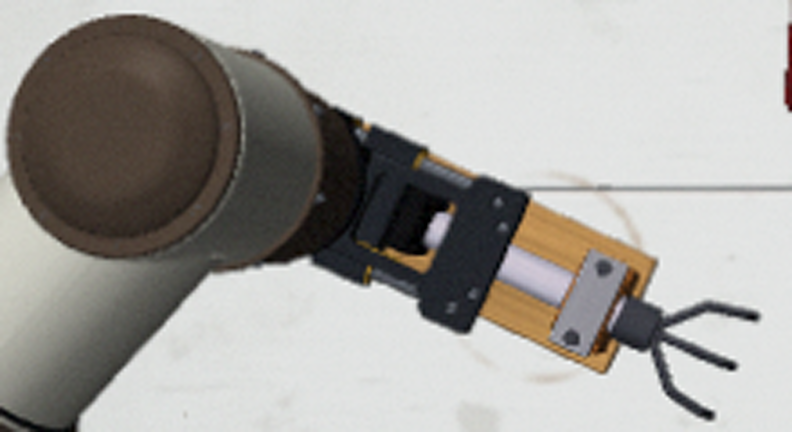

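The collar's front end now shows at about (426,227), up from about (412,215), so it has moved roughly 8 mm. A wrist view will confirm.

Run:
```python
from h import *
s=robot.read_state();c=robot.calibration("wrist")
im,_=robot.get_image("wrist");cv2.imwrite("pics/w2.png",cv2.resize(im[120:260,130:500,::-1],None,fx=2.1,fy=2.1,interpolation=cv2.INTER_CUBIC))
import pickle;pickle.dump(c,open("w2.pkl","wb"));print(s["ee_pos"])
```

```text
[0.52004328 0.33014347 0.08229406]
```

View pics/w2.png

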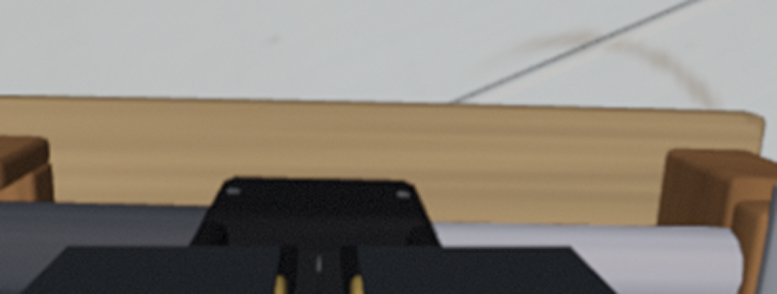

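The collar's top far edge spans (228,180) to (412,182) with its middle at 320, and the fingers are at 317. The fingers are still centred on the collar, so it follows by friction. I'll check that numerically.

```bash
cat > sl.py <<'E'
from h import *
import pickle,sys
c=pickle.load(open("w2.pkl","rb"))
u=np.array([-.415,-.910]);b=np.array([.5259,.344])
for x,y in((228,180),(412,182)):
    p=at_z(c,(x+.5)/2.1-.5+130,(y+.5)/2.1-.5+120,.078);print("collar edge s",(p[:2]-b)@u*1000)
print("tcp s",(robot.read_state()["ee_pos"][:2]-b)@u*1000)
E
python3 sl.py
```

```text
collar edge s -7.142535221528539
collar edge s 36.83678919917891
tcp s 15.019499438768374
```

```bash
python3 -m jog '[{"offset":[0,0.015,0],"roll":0},{"offset":[0,0.03,0],"roll":0},{"offset":[0,0.045,0],"roll":0},{"offset":[0,0.06,0],"roll":0},{"offset":[0,0.075,0],"roll":0}]'
python3 -m jog '[{"offset":[0,0.015,0],"roll":0},{"offset":[0,0.03,0],"roll":0},{"offset":[0,0.045,0],"roll":0},{"offset":[0,0.06,0],"roll":0},{"offset":[0,0.06,0],"roll":0}]'
python3 -m jog '[{"offset":[0,0,-0.03],"roll":0},{"offset":[0,0,-0.065],"roll":0},{"offset":[0,0,-0.065],"roll":0}]'; python3 sl.py|tail -1
```

```text
time_s: 5.55
ee_pos: [0.5154, 0.3201, 0.0822]
eef_rot: [-3.067, 0.643, -0.006]
ft_force: [-3.3, 4.4, 8.9]
opening: 0.0005
finger_force: 4.4
time_s: 6.05
ee_pos: [0.5115, 0.3114, 0.0821]
eef_rot: [-3.068, 0.644, -0.005]
ft_force: [-4.5, 4.9, 8.9]
opening: 0.0007
finger_force: 4.5
time_s: 6.35
ee_pos: [0.5105, 0.3085, 0.0896]
eef_rot: [-3.074, 0.647, -0.001]
ft_force: [0.1, -1.0, -0.0]
opening: 0.0006
finger_force: 0.0
tcp s 38.740128760518616
```

```bash
python3 -m jog '[{"offset":[0,0.015,0],"roll":0},{"offset":[0,0.03,0],"roll":0},{"offset":[0,0.04,0],"roll":0},{"offset":[0,0.05,0],"roll":0},{"offset":[0,0.06,0],"roll":0}]'; python3 sl.py|tail -1
python3 -m jog '[{"offset":[0,0.01,0],"roll":0},{"offset":[0,0.02,0],"roll":0},{"offset":[0,0.03,0],"roll":0}]'; python3 sl.py|tail -1
```

```text
time_s: 6.85
ee_pos: [0.5067, 0.3001, 0.0892]
eef_rot: [3.074, -0.647, -0.0]
ft_force: [-0.3, 0.6, -1.2]
opening: 0.0008
finger_force: 1.1
tcp s 47.955749629571514
time_s: 7.15
ee_pos: [0.506, 0.2983, 0.0895]
eef_rot: [-3.07, 0.645, -0.004]
ft_force: [0.2, 5.9, -3.3]
opening: 0.0005
finger_force: 2.8
tcp s 49.8661398638403
```

```bash
python3 -m jog '[{"offset":[0,0.01,0],"roll":0},{"offset":[0,0.02,0],"roll":0},{"offset":[0,0.03,0],"roll":0},{"offset":[0,0.04,0],"roll":0},{"offset":[0,0.05,0],"roll":0}]' | grep -E "time|force"; python3 sl.py|tail -1
python3 -m jog '[{"offset":[0,0.006,0],"roll":0},{"offset":[0,0.012,0],"roll":0},{"offset":[0,0.018,0],"roll":0},{"offset":[0,0.024,0],"roll":0}]'; python3 sl.py|tail -1
```

```text
time_s: 7.65
ft_force: [0.7, 5.1, -3.1]
finger_force: 2.8
tcp s 57.48659672589475
time_s: 8.05
ee_pos: [0.5008, 0.287, 0.0894]
eef_rot: [-3.072, 0.646, -0.001]
ft_force: [-0.1, 4.6, -2.7]
opening: 0.001
finger_force: 2.3
tcp s 62.300196860760494
```

```bash
python3 -m jog '[{"offset":[0,0.006,0],"roll":0},{"offset":[0,0.012,0],"roll":0},{"offset":[0,0.018,0],"roll":0},{"offset":[0,0.024,0],"roll":0}]'; python3 sl.py|tail -1
```

```text
time_s: 8.45
ee_pos: [0.499, 0.2831, 0.0894]
eef_rot: [-3.074, 0.647, -0.0]
ft_force: [0.1, 5.3, -2.1]
opening: 0.0004
finger_force: 2.4
tcp s 66.62300583692185
```

```bash
python3 -m jog '[{"offset":[0,0.006,0],"roll":0},{"offset":[0,0.012,0],"roll":0},{"offset":[0,0.018,0],"roll":0},{"offset":[0,0.024,0],"roll":0}]'; python3 sl.py|tail -1
```

```text
time_s: 8.85
ee_pos: [0.4974, 0.2796, 0.0894]
eef_rot: [-3.074, 0.647, 0.0]
ft_force: [0.2, 4.7, -1.9]
opening: 0.0003
finger_force: 2.1
tcp s 70.43703772095195
```

```bash
python3 -m jog '[{"offset":[0,0.006,0],"roll":0},{"offset":[0,0.012,0],"roll":0},{"offset":[0,0.018,0],"roll":0},{"offset":[0,0.024,0],"roll":0}]'; python3 sl.py|tail -1
```

```text
time_s: 9.25
ee_pos: [0.4959, 0.2763, 0.0894]
eef_rot: [-3.074, 0.647, 0.0]
ft_force: [-0.8, 5.3, -1.4]
opening: 0.0008
finger_force: 2.4
tcp s 74.10263425585873
```

```bash
python3 -m jog '[{"offset":[0,0.006,0],"roll":0},{"offset":[0,0.012,0],"roll":0},{"offset":[0,0.018,0],"roll":0}]'; python3 sl.py|tail -1
```

```text
time_s: 9.55
ee_pos: [0.4947, 0.2738, 0.0894]
eef_rot: [-3.074, 0.647, 0.0]
ft_force: [-0.1, 4.8, -1.1]
opening: 0.0005
finger_force: 2.3
tcp s 76.78127521965615
```

```bash
python3 -m jog '[{"offset":[0,0.006,0],"roll":0},{"offset":[0,0.012,0],"roll":0},{"offset":[0,0.018,0],"roll":0},{"offset":[0,0.024,0],"roll":0}]'; python3 sl.py|tail -1
```

```text
time_s: 9.95
ee_pos: [0.4933, 0.2705, 0.0894]
eef_rot: [-3.074, 0.647, 0.0]
ft_force: [-0.8, 5.5, -1.7]
opening: 0.0007
finger_force: 2.2
tcp s 80.36051141111275
```

```bash
python3 -m jog '[{"offset":[0,0.006,0],"roll":0},{"offset":[0,0.012,0],"roll":0}]'; python3 sl.py|tail -1
```

```text
time_s: 10.15
ee_pos: [0.4925, 0.2688, 0.0894]
eef_rot: [-3.074, 0.647, 0.001]
ft_force: [-0.7, 4.1, -1.2]
opening: 0.0003
finger_force: 2.0
tcp s 82.32063560511642
```

```bash
python3 -m jog '[{"offset":[0,0.006,0],"roll":0},{"offset":[0,0.012,0],"roll":0},{"offset":[0,0.018,0],"roll":0},{"offset":[0,0.024,0],"roll":0}]'; python3 sl.py|tail -1
```

```text
time_s: 10.55
ee_pos: [0.4913, 0.2651, 0.0894]
eef_rot: [3.074, -0.647, -0.0]
ft_force: [-0.2, 4.6, 0.2]
opening: 0.0003
finger_force: 1.5
tcp s 86.1349895970408
```

```bash
python3 -m jog '[{"offset":[0,0.006,0],"roll":0},{"offset":[0,0.012,0],"roll":0},{"offset":[0,0.012,0],"roll":0}]'; python3 sl.py|tail -1
```

```text
time_s: 10.85
ee_pos: [0.4906, 0.2636, 0.0894]
eef_rot: [3.074, -0.647, -0.0]
ft_force: [-1.8, 2.5, 0.4]
opening: 0.0004
finger_force: 1.3
tcp s 87.84527730020721
```

```bash
python3 -m jog '[{"offset":[0,0.006,0],"roll":0},{"offset":[0,0.012,0],"roll":0},{"offset":[0,0.018,0],"roll":0}]'; python3 sl.py|tail -1
```

```text
time_s: 11.15
ee_pos: [0.4905, 0.2632, 0.0895]
eef_rot: [-3.07, 0.646, -0.003]
ft_force: [-0.4, 9.3, -2.0]
opening: 0.0004
finger_force: 4.1
tcp s 88.18553805636999
```

Run:
```python
from h import *
c=robot.calibration("wrist")
im,_=robot.get_image("wrist");cv2.imwrite("pics/w3.png",cv2.resize(im[120:260,130:500,::-1],None,fx=2.1,fy=2.1,interpolation=cv2.INTER_CUBIC))
import pickle;pickle.dump(c,open("w2.pkl","wb"))
```

```text
(no output)
```

View pics/w3.png

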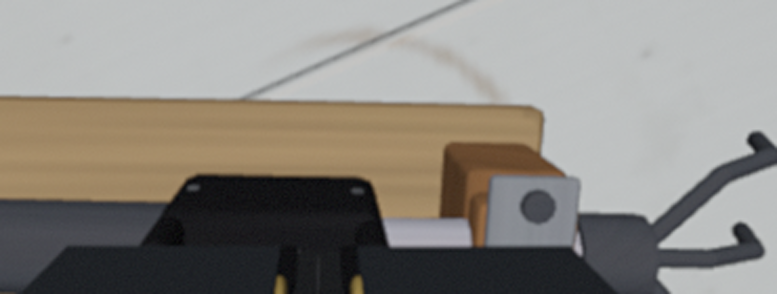

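The collar stopped at s = 88 mm with the push force rising to about 9 N, so it has clicked. The picture shows the collar's far edge spanning (187,178) to (368,180), well short of the clamp. I'll back off, lift and check that the button is up.

```bash
python3 sl.py
python3 -m jog '[{"offset":[0,-0.03,0],"roll":0},{"offset":[0,-0.07,0],"roll":0},{"offset":[0,-0.07,-0.1],"roll":0},{"offset":[0,-0.07,-0.4],"roll":0},{"offset":[0,-0.07,-0.7],"roll":0}]'
python3 -m jog '[{"offset":[-0.3,0,0],"roll":0},{"offset":[-0.6,0,0],"roll":0},{"offset":[-0.9,0,0],"roll":0},{"offset":[-0.9,0,0],"roll":0}]'
python3 -m jog '[{"offset":[-0.3,-0.3,0],"roll":0},{"offset":[-0.6,-0.6,0],"roll":0},{"offset":[-0.7,-0.9,0],"roll":0},{"offset":[-0.7,-0.9,0],"roll":0},{"offset":[-0.7,-0.9,0],"roll":0}]'
python3 - <<'E'
from h import *
im,D=robot.get_image("top");np.save("top1.npy",D);cv2.imwrite("pics/t3.png",cv2.resize(im[185:305,60:280,::-1],None,fx=3.6,fy=3.6,interpolation=cv2.INTER_CUBIC))
E
```

```text
collar edge s 65.09382039712608
collar edge s 110.99926011183705
tcp s 88.15487376759916
time_s: 11.7
ee_pos: [0.4931, 0.2694, 0.1943]
eef_rot: [3.069, -0.646, -0.004]
ft_force: [0.2, 0.5, 0.2]
opening: 0.0008
finger_force: 0.0
time_s: 12.1
ee_pos: [0.3668, 0.3256, 0.1945]
eef_rot: [3.074, -0.639, -0.001]
ft_force: [0.3, -0.1, 0.2]
opening: 0.0005
finger_force: 0.0
time_s: 12.6
ee_pos: [0.3287, 0.4933, 0.1931]
eef_rot: [3.073, -0.643, 0.001]
ft_force: [0.2, -0.5, 0.1]
opening: 0.0005
finger_force: 0.0
```

View pics/t3.png

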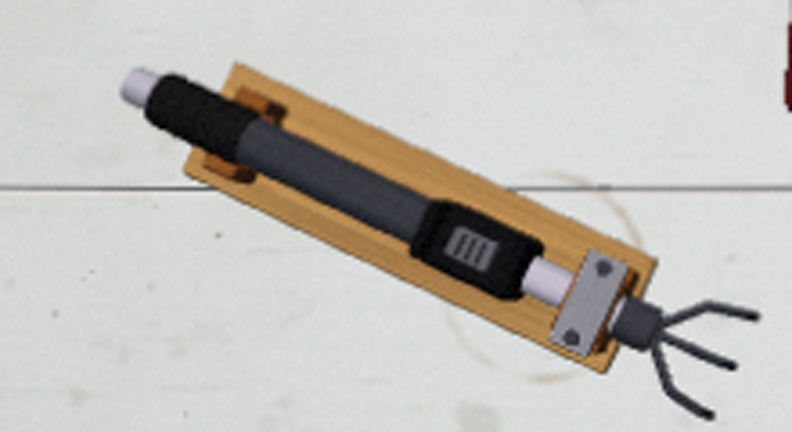

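The robot is clear. The button is at (470,249), about 74 mm from where it started, and the pole is still seated in its rest. Next I'll check the button height from depth.

Run:
```python
from h import *
c=robot.calibration("top")
for n,(x,y) in(("top0",(349,190)),("top1",(470,249))):
    D=np.load(n+".npy");z=[];u0=(x+.5)/3.6-.5+60;v0=(y+.5)/3.6-.5+185
    for du in(-2,-1,0,1,2):
        for dv in(-1,0,1): z.append(deproj(c,D,round(u0)+du,round(v0)+dv)[2]*1000)
    p=at_z(c,u0,v0,.087);print(n,p.round(4),np.median(z),np.round(z,1))
```

```text
top0 [0.5259 0.344  0.087 ] 86.91796413241404 [86.  88.5 87.  82.5 87.6 86.3 89.9 86.9 85.5 85.9 86.4 87.1 85.7 88.
 88.9]
top1 [0.4938 0.2761 0.087 ] 88.48211928411054 [85.4 87.2 88.5 89.7 89.  84.7 89.5 90.1 89.8 88.5 86.6 84.7 87.4 84.8
 89.4]
```

```bash
python3 -c "
from bench import robot
print(robot.sign_off())"
```

```text
the job is handed in; nothing more can be done
None
```

The pole is one hole shorter: the collar moved about 75 mm towards the tined head and clicked into the next hole, depth readings show the button fully up, and I handed the job in at about 13 s with the robot clear.

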